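# Take the bayonet pressure head off the test console

## Robot

A 6-joint arm with a two-finger parallel gripper is mounted at the origin on the work surface. World frame = base frame: x ahead of the robot, y to its left, z up, the work surface at z = 0. Lengths are in mm, angles in rad, forces in N, time in s.
With the tool pointing down it reaches from about 300 to 775 mm from the base axis. Payload 14.6 kg.
Tool frame: the origin (TCP) lies at the very end of the fingers, on their centre line; the grasp point (between the pads) lies 19 mm behind it (grip_point_offset is the distance from the TCP to the grasp point, in mm); z points along the fingers, y is the line along which they close (so a half turn about z gives the same grasp; the last joint's range is limited). The gripper opens to 94 mm and grips with 3 to 60 N. Pads are 16 mm wide; open, the fingers measure 119 mm over their backs; the gripper's body (75 mm by 177 mm) begins 78 mm behind the grasp point.
Start: joints at [-1.224, 0.3, 1.521, -0, 1.321, -0.067], TCP at [221.142, -503.572, 205.446] pointing down, gripper open.
Joint ranges: [-3.03, 3.03], [-0.79, 2.21], [0.23, 2.52], [-1.04, 4.18], [0, 3.07], [-2.55, 2.55]. Speed limits (rad/s): [2.22, 2.22, 2.57, 3.14, 3.14, 3.14].

## Interface

Orientations are given as [roll, pitch, yaw] about the fixed x, y, z axes, in that order (R = Rz(yaw) Ry(pitch) Rx(roll)).
In Python, from cell import read_state, camera, camera_info, sign_off, grip_point_offset gives the robot as it stands.
- The arm moves only by the shell command python3 -m handwheel 'ROWS' [FORCE]. ROWS is text: rows parted by semicolons, each of 5 numbers parted by spaces: the shift along the world's x, y, z in units of 40 mm (1.0 is 40 mm), then the turn about the world's z in units of 5 degrees (1.0 is 5 degrees), then the closure, from 0 (fully open) to 1 (shut). In form: dx dy dz yaw gripper; .... A call has 1 to 12 rows; each row shifts and turns the commanded pose from where the row before left it; what a row does not reach is not made up. A row lasts 1/12 s, in which the tool goes at most 41.7 mm and 7.16 degrees, less where a joint would pass 70% of its speed; a pose out of reach is approached as far as the arm can. A call is refused whole if a number of a shift passes 1 or a number of a turn 1, either way. A call with a gripper value outside its range is refused whole. The fingers move at their own pace and stop on an object; FORCE is the grip in N (left out, the last holds). Time passes only in rows, so rows that do not move let the fingers close. It gives the time, the measured TCP pose, the force, the opening and the grip force at its end, in the units of the state.
- read_state(): the state, without advancing time (a new reading comes with each control period).
- camera(name): name is "scene" or "top"; returns (picture, depth): 480x640x3 uint8, red, green, blue; 480x640 float32, mm along the optical axis (not along the pixel's ray), 0 where there is no reading.
- camera_info(name): a dict with "intrinsics" (3x3 intrinsics, pixels), "k1" (the pictures are not rectified: a ray, as slopes to the right and down, at radius r is drawn at 1 + k1 r^2 times it, then the intrinsics apply), "world_from_camera" (4x4, takes a point from camera to world coordinates). Camera axes: x right, y down, z forward; pixel columns grow to the right and rows downward; lengths in mm; the calibration is good to about 2 mm. A picture is of the moment at which its call begins. camera_info takes no time and is no camera call.
- sign_off(): hands the job in; it is judged then, once.
The state is a dict: "clock": time; "joints": joint angles; "qd": joint speeds; "effort": joint torques, N m; "eef_pos": TCP position; "eef_rot": TCP orientation; "wrist_force": force on the tool from outside, world axes, zero at the start; "moment": the same for the moment, N m; "finger_gap": finger opening in mm; "finger_force": force on a finger pad.
Only numpy, scipy, OpenCV 4.12 (cv2) and the standard library are available. Lean on these libraries where they do the work, as an engineer would, in place of code of your own. Each camera call takes 0.05 s, during which the arm holds its last target. There are 200 camera calls.

## Task

Take the grey pressure head off the test console: press the blue release button fully down (it latches there), turn the head anticlockwise as seen from above, about a quarter turn, until you feel it come up against its stop, then lift it straight off and set it down gently, upright on its foot, in the orange parts cup. The mount is easily damaged, so never force the head against it or bear hard on the button or the console, and leave everything else on the counter where it is.

Things in the scene. Friction and masses are not known exactly. Their poses are not given: they have to be found in the camera images.
- console: Beige test console, a fixed box 240 (x) x 260 (y) x 70 mm high, red rocker switch, display and black knob on the far part of its flat top. Origin at the centre of its underside, z up; at yaw 0 its front faces the robot (-x). On its top: the bayonet mount, centred at (-20, 55) mm in its frame, and the blue release button, at (-45, -40) mm.
- mount (a point): Centre of the bayonet mount, on the console's top face, 70 mm above the counter; axes as the console's. Aluminium collar, outside diameter 72, bore 50, 14 mm high. Steel tabs inside it lie over the head's two lugs; a hidden hard stop ends the turn, 0.85 to 1.5 rad from locked, different each time. The head has 2 mm of play sideways and up. Force between head and mount must stay under 25 N.
- button_top (a point): Centre of the top of the blue release button (diameter 28 mm, standing 14 mm proud of the console's top when up, 6 mm when down). Moves down with the button. It may be pressed with closed fingertips.
- button (a joint): Release button travel in m: 0 = up, head locked; 0.008 = fully down. It moves straight down against a steady 4 N or so, ends at a hard stop, and stays where it is left. The head is free to turn only when it is down by more than 6.5 mm. The fingers must press on button or console with less than 30 N.
- head_grip (a point): Grip point of the grey pressure head: on its axis, 58 mm above the bottom of its foot, 10 mm below the top of its grip bar, 128 mm above the counter when mounted. z up, x along the bar (white mark on top at the +x end). The bar is 48 (x) x 12 (y) mm, 32 mm tall; it stands on a round body, diameter 60 mm, 19 mm high, whose top is 22 mm below this point. About 0.16 kg.
- head_foot (a point): Centre of the bottom of the head's foot (spigot 31 mm across, 17 mm long, two lugs out to 21.5 mm). Axes as head_grip. Locked, x is along the console's x; it unlocks anticlockwise from above (+yaw), turning freely to the stop. Only in about the last 0.06 rad before the stop can it lift; elsewhere the tabs hold it down. After 20 mm of lift it is clear. The head stands on this foot.
- cup: Loose shallow round orange parts cup, outside diameter 98 mm, 28 mm high, walls and floor 3 mm thick (inside about 90 mm across). Origin at the centre of its underside. It may be to the left or to the right of the console. The head is lowered on to its floor slowly, knocking with less than 70 N, and let go only there.
- tea_glass: Empty tulip tea glass, 58 mm across, 90 mm high; origin at the centre of its underside. To be left alone.
- monitor: White digital blood pressure monitor body, 110 x 140 x 75 mm high; origin at the centre of its underside. To be left alone.
- spanner_a: Small steel spanner, 130 mm long, lying flat along its x. To be left alone.
- spanner_b: Small steel spanner, 110 mm long, lying flat along its x. To be left alone.
- fitting: Brass barbed fitting standing upright, 18 mm across, 32 mm high; origin at the centre of its underside. To be left alone.
- dial_gauge: Round black dial gauge with a white face, lying face up, 56 mm across, 24 mm high; origin at the centre of its underside. To be left alone.
There are look-alikes about, which are no part of the job. Leave any green look-alike of the cup alone.

How it is judged:
By the outcome, as a careful person would: the job done as asked, in the order asked, and still so for the second after the job is handed in, with the robot touching nothing.
It also fails if it takes over 72 s, if anything falls off the work surface, if the arm or the gripper's body presses on something with over 40 N, if the wrist force passes 120 N, or if a joint passes its speed limit or range.

## Working session

There is one attempt and no reset: what is moved stays moved. The work goes in short steps, Python scripts to look and compute and a shell command to move; the robot and the scene stay as the last step left them, time stands still between calls to the robot, and variables do not carry over. Pictures are saved under pics/ and viewed, at most 10 in all, crops included, and the job is handed in when it is done.

```bash
mkdir -p pics; ls
python3 - <<'E'
from cell import *
import cv2,numpy as np
for n in("scene","top"):
    p,d=camera(n);cv2.imwrite(f"pics/{n}0.png",p[:,:,::-1]);np.savez(f"{n}0.npz",p=p,d=d)
    i=camera_info(n);print(n,np.round(i["intrinsics"],1).tolist(),i["k1"],np.round(i["world_from_camera"],3).tolist())
s=read_state();print(s,grip_point_offset)
E
```

```text
pics
scene [[486.0, 0.0, 316.0], [0.0, 486.0, 234.5], [0.0, 0.0, 1.0]] -0.096453726911942 [[0.71, 0.518, -0.477, 1060.549], [0.704, -0.514, 0.49, -541.631], [0.008, -0.684, -0.73, 929.089], [0.0, 0.0, 0.0, 1.0]]
top [[613.0, 0.0, 324.2], [0.0, 613.0, 242.9], [0.0, 0.0, 1.0]] -0.1246640775928566 [[-0.027, -0.989, 0.146, 319.714], [-1.0, 0.029, 0.013, 15.879], [-0.017, -0.145, -0.989, 1515.628], [0.0, 0.0, 0.0, 1.0]]
{'clock': 0.1, 'joints': array([-1.22358760e+00,  3.00377457e-01,  1.52149647e+00, -1.27208334e-05,
        1.32068657e+00, -6.65917154e-02]), 'qd': array([ 0.00106074, -0.00167182, -0.0009988 , -0.00066915, -0.00067337,
       -0.00102538]), 'effort': array([ 1.36530463e-03, -5.32644975e+01, -3.53284407e+01,  7.09627778e-02,
        2.34727882e-02, -2.46605919e-05]), 'eef_pos': array([ 221.0730387 , -503.37047102,  204.97348661]), 'eef_rot': array([-3.14062614e+00, -5.21076737e-05,  4.13803572e-01]), 'wrist_force': array([-0.32773813, -0.26606929,  0.4743828 ]), 'moment': array([-0.00137681, -0.02556643,  0.04481936]), 'finger_force': 0.0, 'finger_gap': 94.10604762474077} 18.8
```

View pics/scene0.png

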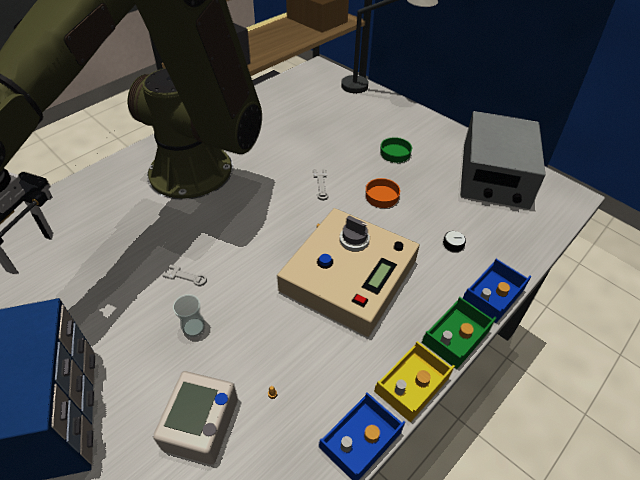

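View pics/top0.png

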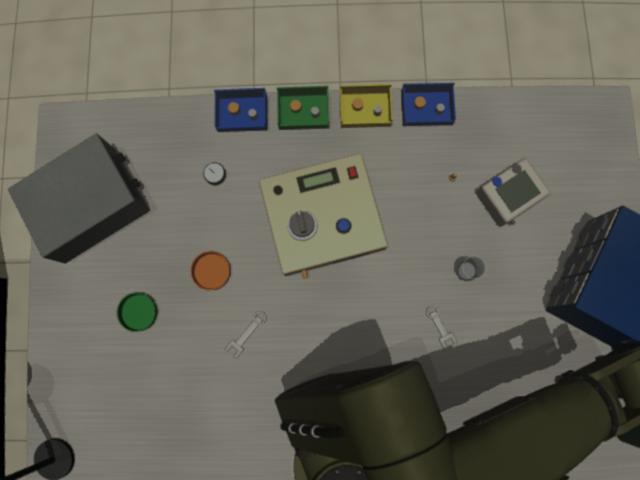

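The scene view shows the head at (354,232), the button at (326,260) and the orange cup at (383,192). In the top view the head is at (302,224), the button at (344,226) and the cup at (211,271). The green look-alike is at (137,311). I'll measure these next.

```bash
cat > h.py <<'E'
import cv2,numpy as np
from cell import *
def ray(n,uv):
    i=camera_info(n);K=i["intrinsics"];T=np.array(i["world_from_camera"])
    D=np.array([i["k1"],0,0,0,0.])
    q=cv2.undistortPoints(np.float64(uv).reshape(-1,1,2),np.array(K),D)[:,0]
    return T[:3,3],np.c_[q,np.ones(len(q))]@T[:3,:3].T
def onz(n,uv,z):
    o,r=ray(n,uv);return o+r*((z-o[2])/r[:,2])[:,None]
def atd(n,uv,d):
    o,r=ray(n,uv);return o+r*np.asarray(d).reshape(-1,1)
def two(a,b):
    (o,r),(p,s)=ray("scene",[a]),ray("top",[b]);r=r[0];s=s[0]
    t=np.linalg.lstsq(np.c_[r,-s],p-o,rcond=None)[0]
    x,y=o+t[0]*r,p+t[1]*s;return (x+y)/2,np.linalg.norm(x-y)
def blob(p,lo,hi,box,):
    h=cv2.cvtColor(p,cv2.COLOR_RGB2HSV);m=cv2.inRange(h,lo,hi);k=np.zeros_like(m)
    x0,y0,x1,y1=box;k[y0:y1,x0:x1]=m[y0:y1,x0:x1]
    c=cv2.findContours(k,0,1)[0];return max(c,key=cv2.contourArea),k
def cen(c):
    m=cv2.moments(c);return (m['m10']/m['m00'],m['m01']/m['m00'])
E
python3 - <<'E'
from h import *
S=np.load("scene0.npz");T=np.load("top0.npz")
B=((105,120,60),(130,255,255));O=((4,150,80),(18,255,255))
bs,_=blob(S["p"],*B,(310,245,342,275));bt,_=blob(T["p"],*B,(330,212,358,242))
print("button",cen(bs),cen(bt),two(cen(bs),cen(bt)),onz("top",[cen(bt)],84))
# cup
for n,I,box in(("scene",S,(355,170,410,215)),("top",T,(185,245,240,300))):
    c,k=blob(I["p"],*O,box);
    e=cv2.fitEllipse(c);print("cup",n,e)
    ys,xs=np.nonzero(k);d=I["d"][ys,xs];P=atd(n,np.c_[xs,ys],d)[d>0]
    print(" z pct",np.percentile(P[:,2],[2,10,50,90,98]).round(1), "rim c", onz(n,[e[0]],28 if n=="top" else 28))
    r=P[(P[:,2]>20)&(P[:,2]<34)]; A=np.c_[2*r[:,:2],np.ones(len(r))];s=np.linalg.lstsq(A,(r[:,:2]**2).sum(1),rcond=None)[0];print(" circ",s[:2],np.sqrt(s[2]+s[0]**2+s[1]**2),len(r))
# console top: depth z ~70
d=T["d"];ys,xs=np.mgrid[140:290,245:400];xs=xs.ravel();ys=ys.ravel();P=atd("top",np.c_[xs,ys],d[ys,xs])
q=P[(P[:,2]>60)&(P[:,2]<78)]
r=cv2.minAreaRect(q[:,:2].astype(np.float32));print("console",r,np.median(q[:,2]))
# bar top
q=P[(P[:,2]>126)&(P[:,2]<150)];print("bar",len(q),np.median(q[:,2]),cv2.minAreaRect(q[:,:2].astype(np.float32)),q.mean(0))
d=S["d"];ys,xs=np.mgrid[205:260,330:380];xs=xs.ravel();ys=ys.ravel();P=atd("scene",np.c_[xs,ys],d[ys,xs])
q=P[(P[:,2]>130)&(P[:,2]<150)];print("barS",len(q),np.median(q[:,2]),cv2.minAreaRect(q[:,:2].astype(np.float32)),q.mean(0))
for n,I,(x0,y0,x1,y1) in(("a",S,(300,190,420,310)),("b",T,(250,150,400,280))):
    cv2.imwrite(f"pics/c{n}.png",cv2.resize(I["p"][y0:y1,x0:x1,::-1],None,fx=4,fy=4,interpolation=cv2.INTER_CUBIC))
E
```

```text
button (324.81431767337807, 258.0111856823266) (343.0, 224.95582329317267) (array([572.90779961, -11.29709018,  82.61617782]), np.float64(0.4615020749195222)) [[572.50984188 -11.44446446  84.        ]]
cup scene ((382.4912414550781, 189.49473571777344), (22.52518081665039, 33.95734786987305), 97.89087677001953)
 z pct [ 0.1  1.6  4.6 28.4 31. ] rim c [[480.89014856 317.96983889  28.        ]]
 circ [480.3195326  318.37923203] 47.1267801663232 105
cup top ((211.24969482421875, 270.8293151855469), (34.23772048950195, 37.24978256225586), 30.40747833251953)
 z pct [-4.4 -1.6  3.1 11.4 29.2] rim c [[477.89403637 314.10632278  28.        ]]
 circ [480.07198393 317.97902794] 46.36778063902823 83
console ((608.6017456054688, 36.8179931640625), (240.17308044433594, 261.0872497558594), 13.498553276062012) 69.60577432423543
bar 115 137.273799471134 ((577.703857421875, 85.73546600341797), (50.92045211791992, 11.778858184814453), 11.472424507141113) [576.78422781  85.51774365 137.25924321]
barS 121 137.41028281402055 ((577.6991577148438, 84.8377914428711), (50.42172622680664, 14.871183395385742), 8.378607749938965) [576.96124891  83.51637577 136.69606609]
```

View pics/cb.png

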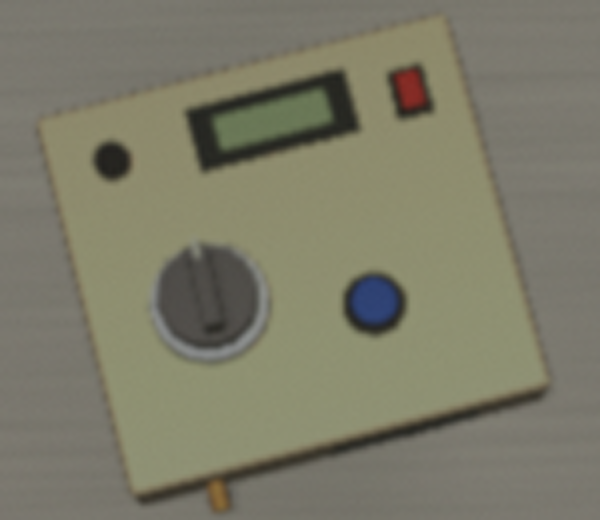

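The console's centre is at (608.6, 36.8) with yaw 13.5°. From that the mount should be at (576, 86), against a measured bar at (577.3, 85.3) whose top is at z 137.3. The button should be at (574, -12.6), against a measured (572.8, -11.4) at z 83. The cup rim is centred at (480, 318) at z ~28. These all agree with the given sizes, so I'm moving.

```bash
python3 -m handwheel '0.5 0.7 0 0 1;0.55 0.77 0 -0.2 1;0.55 0.77 0 -0.2 1;0.55 0.77 0 -0.2 1;0.55 0.77 0 -0.2 1;0.55 0.77 0 -0.2 1;0.55 0.77 0 -0.2 1;0.55 0.77 0 -0.2 1;0.55 0.77 0 -0.2 1;0.55 0.77 0 -0.2 1;0.55 0.77 0 -0.2 1;0.55 0.77 0 0 1' 10
python3 -m handwheel '0.55 0.77 -0.1 0 1;0.55 0.77 -0.2 0 1;0.5 0.7 -0.4 0 1;0.5 0.7 -0.4 0 1;0.2 0.3 -0.4 0 1;0 0 0 0 1;0 0 0 0 1;0 0 0 0 1'
```

```text
clock: 1.1
eef_pos: [483.8, -134.9, 205.3]
eef_rot: [-3.141, 0.0, 0.238]
wrist_force: [0.3, -0.9, 0.1]
finger_gap: 17.5
finger_force: 0.0
clock: 1.77
eef_pos: [575.0, -7.9, 146.1]
eef_rot: [3.141, -0.0, 0.239]
wrist_force: [-0.3, 0.2, -0.0]
finger_gap: 0.5
finger_force: 0.0
```

```bash
python3 -m handwheel '-0.04 -0.1 -0.4 0 1;0 0 -0.4 0 1;0 0 -0.3 0 1;0 0 -0.2 0 1;0 0 -0.1 0 1;0 0 0 0 1;0 0 0 0 1'
python3 -m handwheel '0 0 -0.05 0 1;0 0 -0.05 0 1;0 0 -0.05 0 1;0 0 0 0 1;0 0 0 0 1'
python3 -m handwheel '0 0 -0.05 0 1;0 0 -0.05 0 1;0 0 0 0 1;0 0 0 0 1'
```

```text
clock: 2.35
eef_pos: [573.8, -11.3, 90.1]
eef_rot: [3.141, -0.001, 0.239]
wrist_force: [-0.0, 0.4, -0.8]
finger_gap: 0.3
finger_force: 0.0
clock: 2.77
eef_pos: [573.5, -11.1, 83.5]
eef_rot: [-3.142, 0.0, 0.239]
wrist_force: [0.6, -0.4, -0.1]
finger_gap: 0.9
finger_force: 0.0
clock: 3.1
eef_pos: [573.5, -11.1, 79.2]
eef_rot: [-3.141, 0.0, 0.239]
wrist_force: [-0.3, -0.2, 1.6]
finger_gap: 0.5
finger_force: 0.1
```

```bash
python3 -m handwheel '0 0 -0.025 0 1;0 0 -0.025 0 1;0 0 0 0 1;0 0 0 0 1'
python3 -m handwheel '0 0 -0.025 0 1;0 0 0 0 1;0 0 0 0 1'
```

```text
clock: 3.43
eef_pos: [573.5, -11.2, 77.3]
eef_rot: [-3.142, 0.0, 0.239]
wrist_force: [-0.6, 0.2, 1.4]
finger_gap: 0.6
finger_force: 0.7
clock: 3.68
eef_pos: [573.5, -11.1, 76.4]
eef_rot: [-3.142, 0.0, 0.239]
wrist_force: [-1.1, -0.1, 2.4]
finger_gap: 0.4
finger_force: 0.9
```

```bash
python3 -m handwheel '0 0 -0.0125 0 1;0 0 0 0 1;0 0 0 0 1'
python3 -m handwheel '0 0 -0.0125 0 1;0 0 0 0 1;0 0 0 0 1'
python3 -m handwheel '0 0 -0.0125 0 1;0 0 0 0 1;0 0 0 0 1'
```

```text
clock: 3.93
eef_pos: [573.6, -11.2, 76.2]
eef_rot: [3.142, -0.0, 0.239]
wrist_force: [-2.8, 0.3, 6.2]
finger_gap: 0.6
finger_force: 2.9
clock: 4.18
eef_pos: [573.6, -11.2, 76.2]
eef_rot: [3.141, -0.0, 0.239]
wrist_force: [-5.2, -0.4, 10.2]
finger_gap: 0.5
finger_force: 5.1
clock: 4.43
eef_pos: [573.7, -11.3, 76.1]
eef_rot: [3.141, -0.001, 0.239]
wrist_force: [-6.9, -0.1, 14.4]
finger_gap: 0.7
finger_force: 7.3
```

The button hit its hard stop at 76.1 mm. Next I'll lift and go above the head.

```bash
python3 -m handwheel '0 0 0.1 0 1;0 0 0.5 0 1;0 0 0.8 0 1;0 0 0.8 0 0.5;0 0.4 0.2 0 0.5;0 0.6 0 0 0.5;0 0.6 0 0 0.5;0 0.6 0 0 0.5;0.08 0.2 0 0 0.5;0 0 0 0 0.5;0 0 0 0 0.5'
python3 - <<'E'
from h import *
p,d=camera("top");q,e=camera("scene");np.savez("k1.npz",p=p,d=d,q=q,e=e)
a=cv2.resize(q[190:310,300:420,::-1],None,fx=4,fy=4,interpolation=2);b=cv2.resize(p[180:280,250:350,::-1],(480,480),interpolation=2)[:, :320]
cv2.imwrite("pics/k1.png",np.hstack([a,b]))
print(read_state()["finger_gap"])
E
```

```text
clock: 5.35
eef_pos: [576.9, 84.5, 170.7]
eef_rot: [3.141, 0.0, 0.24]
wrist_force: [0.3, -0.1, -0.8]
finger_gap: 46.6
finger_force: 0.0
46.7572459011831
```

View pics/k1.png

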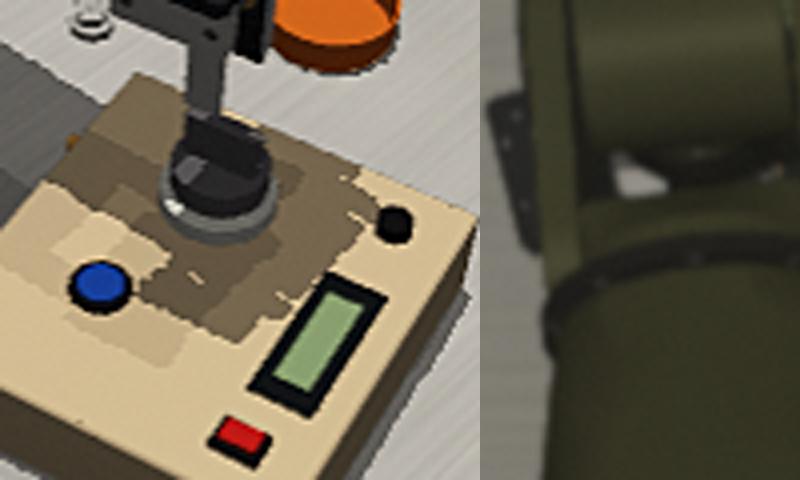

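The button is down and the fingers are above the bar, though the arm blocks the top view. Descending, then closing lightly.

```bash
python3 -m handwheel '0 0.02 -0.4 0 0.5;0 0 -0.4 0 0.5;0 0 -0.3 0 0.5;0 0 -0.2 0 0.5;0 0 -0.1 0 0.5;0 0 -0.06 0 0.5;0 0 0 0 0.5;0 0 0 0 0.5'
python3 -m handwheel '0 0 0 0 0.85;0 0 0 0 0.85;0 0 0 0 0.85;0 0 0 0 0.85;0 0 0 0 0.85;0 0 0 0 0.85' 3
```

```text
clock: 6.12
eef_pos: [577.0, 85.6, 113.1]
eef_rot: [3.141, -0.001, 0.239]
wrist_force: [0.1, 0.4, 0.3]
finger_gap: 46.8
finger_force: 0.0
clock: 6.62
eef_pos: [576.8, 85.6, 112.6]
eef_rot: [3.142, -0.0, 0.239]
wrist_force: [-0.5, -0.3, -1.0]
finger_gap: 14.6
finger_force: 0.0
```

```bash
python3 -m handwheel '0 0 0 0 1;0 0 0 0 1;0 0 0 0 1;0 0 0 0 1' 12
python3 -c "
from cell import *;s=read_state();print(s['wrist_force'],s['moment'])"
```

```text
clock: 6.95
eef_pos: [576.7, 85.6, 112.5]
eef_rot: [-3.142, 0.0, 0.239]
wrist_force: [-0.5, 0.6, -0.1]
finger_gap: 12.0
finger_force: 12.0
[-0.46179529  0.62076035 -0.10461316] [ 0.13983328  0.07403821 -0.00069082]
```

```bash
python3 -m handwheel '0 0 0 0.3 1;0 0 0 0.5 1;0 0 0 0.5 1;0 0 0 0.5 1;0 0 0 0.2 1;0 0 0 0 1;0 0 0 0 1' 25
cat > m.py <<'E'
from cell import *
s=read_state();print(s['wrist_force'].round(1),s['moment'].round(3),round(s['eef_rot'][2],3))
E
python3 m.py
```

```text
clock: 7.53
eef_pos: [576.7, 85.6, 112.6]
eef_rot: [-3.142, 0.0, 0.413]
wrist_force: [0.1, -0.2, -0.5]
finger_gap: 11.9
finger_force: 25.0
[ 0.1 -0.2 -0.5] [ 0.108  0.019 -0.039] 0.413
```

Turns freely. Continuing to about 43°.

```bash
python3 -m handwheel '0 0 0 0.3 1;0 0 0 0.7 1;0 0 0 0.7 1;0 0 0 0.7 1;0 0 0 0.7 1;0 0 0 0.7 1;0 0 0 0.7 1;0 0 0 0.7 1;0 0 0 0.7 1;0 0 0 0.5 1;0 0 0 0 1;0 0 0 0 1'
python3 m.py
python3 -m handwheel '0 0 0 0.1 1;0 0 0 0.1 1;0 0 0 0.1 1;0 0 0 0 1';python3 m.py
```

```text
clock: 8.53
eef_pos: [576.7, 85.6, 112.5]
eef_rot: [3.142, 0.0, 0.97]
wrist_force: [0.3, -0.0, 1.1]
finger_gap: 11.7
finger_force: 25.0
[ 0.3 -0.   1.1] [-0.094  0.068  0.02 ] 0.97
clock: 8.87
eef_pos: [576.7, 85.6, 112.5]
eef_rot: [-3.142, 0.0, 0.999]
wrist_force: [-0.6, 0.1, -0.1]
finger_gap: 12.0
finger_force: 25.0
[-0.6  0.1 -0.1] [-0.054  0.086 -0.012] 0.999
```

```bash
cat >> m.py <<'E'
import sys
f=s['wrist_force'];sys.exit(int(abs(s['moment'][2])>0.12 or (f@f)**.5>6))
E
python3 -m handwheel '0 0 0 0.1 1;0 0 0 0.1 1;0 0 0 0.1 1;0 0 0 0 1' >/dev/null && python3 m.py && python3 -m handwheel '0 0 0 0.1 1;0 0 0 0.1 1;0 0 0 0.1 1;0 0 0 0 1' >/dev/null && python3 m.py && python3 -m handwheel '0 0 0 0.1 1;0 0 0 0.1 1;0 0 0 0 1' >/dev/null && python3 m.py && python3 -m handwheel '0 0 0 0.1 1;0 0 0 0.1 1;0 0 0 0 1' >/dev/null && python3 m.py && python3 -m handwheel '0 0 0 0.1 1;0 0 0 0.1 1;0 0 0 0 1' >/dev/null && python3 m.py && python3 -m handwheel '0 0 0 0.1 1;0 0 0 0.1 1;0 0 0 0 1' >/dev/null && python3 m.py && python3 -m handwheel '0 0 0 0.1 1;0 0 0 0.1 1;0 0 0 0 1' >/dev/null && python3 m.py && python3 -m handwheel '0 0 0 0.1 1;0 0 0 0.1 1;0 0 0 0 1' >/dev/null && python3 m.py
```

```text
[0.1 0.  1.2] [ 0.012  0.069 -0.039] 1.025
[-0.1 -0.6  1.3] [0.029 0.089 0.014] 1.052
[-0.9  0.3  1.9] [0.008 0.065 0.03 ] 1.069
[-1.5  0.1  1.7] [0.037 0.102 0.019] 1.087
[-0.4 -0.3  1. ] [-0.009  0.024 -0.068] 1.104
[-0.3  0.6  1.2] [-0.011  0.057 -0.013] 1.121
[0.1 0.2 1.4] [-0.054  0.082 -0.015] 1.139
[-0.8  0.8  2.1] [-0.023  0.051 -0.005] 1.156
```

```bash
python3 -m handwheel '0 0 0 0.1 1;0 0 0 0.1 1;0 0 0 0 1' >/dev/null && python3 m.py && python3 -m handwheel '0 0 0 0.1 1;0 0 0 0.1 1;0 0 0 0 1' >/dev/null && python3 m.py && python3 -m handwheel '0 0 0 0.1 1;0 0 0 0.1 1;0 0 0 0 1' >/dev/null && python3 m.py && python3 -m handwheel '0 0 0 0.1 1;0 0 0 0.1 1;0 0 0 0 1' >/dev/null && python3 m.py && python3 -m handwheel '0 0 0 0.1 1;0 0 0 0.1 1;0 0 0 0 1' >/dev/null && python3 m.py && python3 -m handwheel '0 0 0 0.1 1;0 0 0 0.1 1;0 0 0 0 1' >/dev/null && python3 m.py && python3 -m handwheel '0 0 0 0.1 1;0 0 0 0.1 1;0 0 0 0 1' >/dev/null && python3 m.py && python3 -m handwheel '0 0 0 0.1 1;0 0 0 0.1 1;0 0 0 0 1' >/dev/null && python3 m.py && python3 -m handwheel '0 0 0 0.1 1;0 0 0 0.1 1;0 0 0 0 1' >/dev/null && python3 m.py && python3 -m handwheel '0 0 0 0.1 1;0 0 0 0.1 1;0 0 0 0 1' >/dev/null && python3 m.py && python3 -m handwheel '0 0 0 0.1 1;0 0 0 0.1 1;0 0 0 0 1' >/dev/null && python3 m.py && python3 -m handwheel '0 0 0 0.1 1;0 0 0 0.1 1;0 0 0 0 1' >/dev/null && python3 m.py
```

```text
[-0.2  0.4  0.8] [-0.014  0.055  0.03 ] 1.174
[-0.2 -0.5  1.2] [-0.044  0.057  0.04 ] 1.191
[-0.6 -0.8  2.3] [-0.002  0.016  0.041] 1.209
[ 0.2 -0.6  0.9] [-0.035  0.016  0.021] 1.226
[-0.4  0.2  1.6] [0.006 0.068 0.027] 1.244
[-0.5 -0.2  1.5] [-0.05   0.059 -0.014] 1.261
[ 0.5 -0.3  1.6] [-0.016  0.03   0.022] 1.279
[-0.6 -0.1  1.6] [-0.037  0.051 -0.004] 1.296
[-0.2 -0.3  2.1] [-0.016 -0.03  -0.   ] 1.314
[-1.8  0.4  1.8] [-0.037  0.002 -0.015] 1.331
[-0.5  0.7  1.9] [0.008 0.05  0.035] 1.348
[-0.9 -0.4  2.8] [-0.037  0.102  0.029] 1.366
```

```bash
python3 -m handwheel '0 0 0 0.1 1;0 0 0 0.1 1;0 0 0 0 1' >/dev/null && python3 m.py && python3 -m handwheel '0 0 0 0.1 1;0 0 0 0.1 1;0 0 0 0 1' >/dev/null && python3 m.py && python3 -m handwheel '0 0 0 0.1 1;0 0 0 0.1 1;0 0 0 0 1' >/dev/null && python3 m.py && python3 -m handwheel '0 0 0 0.1 1;0 0 0 0.1 1;0 0 0 0 1' >/dev/null && python3 m.py && python3 -m handwheel '0 0 0 0.1 1;0 0 0 0.1 1;0 0 0 0 1' >/dev/null && python3 m.py && python3 -m handwheel '0 0 0 0.1 1;0 0 0 0.1 1;0 0 0 0 1' >/dev/null && python3 m.py && python3 -m handwheel '0 0 0 0.1 1;0 0 0 0.1 1;0 0 0 0 1' >/dev/null && python3 m.py && python3 -m handwheel '0 0 0 0.1 1;0 0 0 0.1 1;0 0 0 0 1' >/dev/null && python3 m.py && python3 -m handwheel '0 0 0 0.1 1;0 0 0 0.1 1;0 0 0 0 1' >/dev/null && python3 m.py && python3 -m handwheel '0 0 0 0.1 1;0 0 0 0.1 1;0 0 0 0 1' >/dev/null && python3 m.py && python3 -m handwheel '0 0 0 0.1 1;0 0 0 0.1 1;0 0 0 0 1' >/dev/null && python3 m.py && python3 -m handwheel '0 0 0 0.1 1;0 0 0 0.1 1;0 0 0 0 1' >/dev/null && python3 m.py
```

```text
[0.8 0.2 0.8] [-0.02  -0.242  0.053] 1.383
[ 3.2 -0.2 -0.5] [ 0.057 -0.724 -0.037] 1.401
[ 5.6  1.2 -0.5] [ 0.097 -1.296 -0.123] 1.418
```

A sideways force of 5.6 N with Mz −0.12 N·m fits a stop force at the lug radius of about 21 mm, so this is the stop, at a turn of ~1.16 rad. I'll ease back slightly and lift gently.

```bash
python3 -m handwheel '0 0 0 -0.1 1;0 0 0 -0.05 1;0 0 0 0 1' >/dev/null && python3 m.py && python3 -m handwheel '0 0 0.025 0 1;0 0 0.025 0 1;0 0 0 0 1' |sed -n 2p && python3 m.py && python3 -m handwheel '0 0 0.025 0 1;0 0 0 0 1' |sed -n 2p && python3 m.py && python3 -m handwheel '0 0 0.025 0 1;0 0 0 0 1'|sed -n 2p  && python3 m.py && python3 -m handwheel '0 0 0.025 0 1;0 0 0 0 1' |sed -n 2p && python3 m.py
```

```text
[ 4.4  0.5 -0.8] [ 0.019 -1.243 -0.092] 1.404
eef_pos: [576.8, 85.4, 114.5]
[ 4.7 -1.5 -2. ] [-0.221 -1.241 -0.051] 1.405
eef_pos: [576.7, 85.4, 115.4]
[ 4.4 -0.8 -0.9] [-0.267 -1.169 -0.095] 1.405
eef_pos: [576.7, 85.5, 116.5]
[ 3.5 -1.2 -2.6] [-0.341 -1.057 -0.073] 1.404
eef_pos: [576.6, 85.6, 117.6]
[ 2.3 -0.9 -2.1] [-0.154 -0.677 -0.061] 1.404
```

It is lifting, at 5 mm and carrying only its own weight. Continuing.

```bash
python3 -m handwheel '0 0 0.04 0 1;0 0 0.04 0 1;0 0 0.04 0 1;0 0 0 0 1' |sed -n 2p && python3 m.py && python3 -m handwheel '0 0 0.05 0 1;0 0 0.05 0 1;0 0 0.05 0 1;0 0 0 0 1' |sed -n 2p && python3 m.py && python3 -m handwheel '0 0 0.1 0 1;0 0 0.1 0 1;0 0 0.1 0 1;0 0 0 0 1'|sed -n 2p  && python3 m.py && python3 -m handwheel '0 0 0.2 0 1;0 0 0.3 0 1;0 0 0.3 0 1;0 0 0.2 0 1;0 0 0.2 0 1;0 0 0 0 1;0 0 0 0 1' && python3 m.py
python3 - <<'E'
from h import *
q,e=camera("scene");np.savez("k2.npz",q=q,e=e);cv2.imwrite("pics/k2.png",cv2.resize(q[120:300,270:450,::-1],None,fx=3,fy=3,interpolation=2))
E
```

```text
eef_pos: [576.6, 85.7, 122.7]
[ 0.2  0.  -1.9] [ 0.032 -0.12  -0.019] 1.404
eef_pos: [576.9, 85.7, 128.9]
[-0.1 -0.6 -1.1] [-0.031 -0.089  0.022] 1.404
eef_pos: [577.2, 85.7, 141.5]
[-0.3  0.7 -0.5] [-0.058 -0.053 -0.004] 1.404
clock: 17.37
eef_pos: [576.8, 85.6, 188.7]
eef_rot: [3.141, -0.0, 1.404]
wrist_force: [0.1, 0.0, -1.2]
finger_gap: 11.8
finger_force: 25.0
[ 0.1  0.  -1.2] [-0.024 -0.091  0.016] 1.404
```

View pics/k2.png

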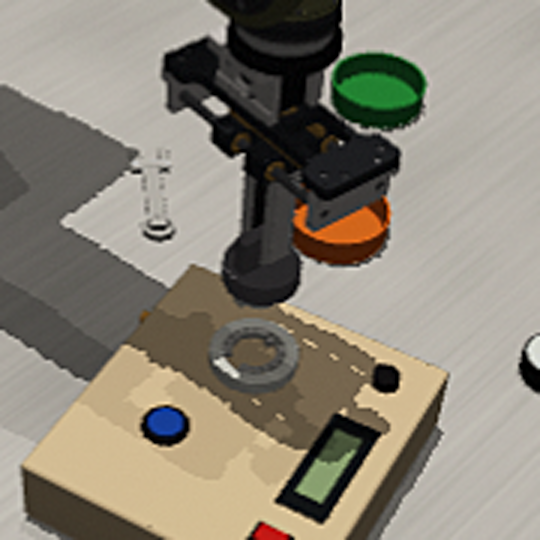

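The head is free, with the empty collar at crop (253,353), and the orange cup at (342,228) is clear. Moving above the cup.

```bash
python3 -m handwheel '-0.1 0.26 0 0 1;-0.25 0.6 0 0 1;-0.3 0.7 0 0 1;-0.3 0.7 0 0 1;-0.3 0.7 0 0 1;-0.3 0.7 0 0 1;-0.3 0.7 0 0 1;-0.3 0.7 0 0 1;-0.2 0.5 0 0 1;-0.06 0.25 0 0 1;0 0 0 0 1;0 0 0 0 1'
python3 -m handwheel '0 0 -0.3 0 1;0 0 -0.5 0 1;0 0 -0.6 0 1;0 0 -0.5 0 1;0 0 -0.3 0 1;0 0 0 0 1;0 0 0 0 1'
python3 - <<'E'
from h import *
q,e=camera("scene");p,d=camera("top");cv2.imwrite("pics/k3.png",np.hstack([cv2.resize(q[110:250,310:450,::-1],(400,400),interpolation=2),cv2.resize(p[200:340,140:280,::-1],(400,400),interpolation=2)]))
ys,xs=np.mgrid[150:220,345:420]
h=cv2.cvtColor(q,cv2.COLOR_RGB2HSV);m=cv2.inRange(h,(4,150,80),(18,255,255))[ys,xs]>0
P=atd("scene",np.c_[xs[m],ys[m]],e[ys,xs][m])
r=P[(P[:,2]>20)&(P[:,2]<34)];A=np.c_[2*r[:,:2],np.ones(len(r))];s=np.linalg.lstsq(A,(r[:,:2]**2).sum(1),rcond=None)[0];print(s[:2],np.sqrt(s[2]+s[0]**2+s[1]**2),len(r))
E
```

```text
clock: 18.42
eef_pos: [480.3, 317.9, 188.0]
eef_rot: [-3.141, 0.001, 1.405]
wrist_force: [0.4, -1.1, -1.9]
finger_gap: 11.6
finger_force: 25.0
clock: 19.0
eef_pos: [480.6, 317.4, 100.2]
eef_rot: [-3.141, 0.0, 1.403]
wrist_force: [0.3, -0.5, -1.3]
finger_gap: 11.9
finger_force: 25.0
[479.98734487 318.93914437] 46.86334649758756 49
```

View pics/k3.png

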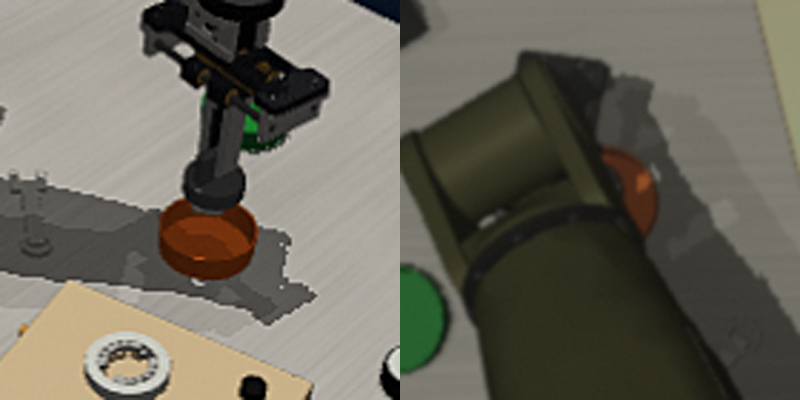

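The head at (213,185) sits straight above the cup at (207,238) in the left crop. Lowering to just above the floor, then creeping.

```bash
python3 -m handwheel '0 0.02 -0.2 0 1;0 0 -0.3 0 1;0 0 -0.3 0 1;0 0 -0.2 0 1;0 0 -0.15 0 1;0 0 -0.05 0 1;0 0 0 0 1;0 0 0 0 1' |sed -n 2p && python3 m.py &&
python3 -m handwheel '0 0 -0.025 0 1;0 0 -0.025 0 1;0 0 -0.025 0 1;0 0 0 0 1' |sed -n 2p && python3 m.py &&
python3 -m handwheel '0 0 -0.025 0 1;0 0 0 0 1'|sed -n 2p && python3 m.py && python3 -m handwheel '0 0 -0.025 0 1;0 0 0 0 1'|sed -n 2p && python3 m.py && python3 -m handwheel '0 0 -0.02 0 1;0 0 0 0 1'|sed -n 2p && python3 m.py && python3 -m handwheel '0 0 -0.02 0 1;0 0 0 0 1'|sed -n 2p && python3 m.py && python3 -m handwheel '0 0 -0.02 0 1;0 0 0 0 1'|sed -n 2p && python3 m.py
```

```text
eef_pos: [480.5, 318.9, 52.5]
[ 0.1  0.3 -0.1] [-0.026 -0.09   0.032] 1.404
eef_pos: [480.3, 318.8, 49.3]
[-0.1  0.7 -2.2] [-0.053 -0.056 -0.018] 1.404
eef_pos: [480.3, 318.8, 48.2]
[-0.4 -1.  -1.1] [-0.028 -0.063 -0.028] 1.404
eef_pos: [480.3, 318.8, 47.2]
[-0.   0.3 -1.2] [-0.022 -0.042 -0.003] 1.404
eef_pos: [480.3, 318.8, 46.4]
[-1.1  0.5 -2.2] [-0.034 -0.1    0.049] 1.404
eef_pos: [480.3, 318.8, 45.6]
[-0.5 -0.2 -0.9] [-0.078 -0.102  0.058] 1.404
eef_pos: [480.5, 318.9, 45.5]
[-1.3 -0.7  5.8] [-0.32   0.422  0.048] 1.404
```

Contact at 45.5 mm, just as predicted. Releasing and withdrawing.

```bash
python3 -m handwheel '0 0 0.01 0 1;0 0 0 0 0.85;0 0 0 0 0.8;0 0 0 0 0.7;0 0 0 0 0.6;0 0 0 0 0.5;0 0 0 0 0.5;0 0 0 0 0.5' 3
python3 -m handwheel '0 0 0.1 0 0.5;0 0 0.2 0 0.5;0 0 0.4 0 0.5;0 0 0.6 0 0.5;0 0 0.8 0 0.5;0 0 0.8 0 0.5;0 0 0.8 0 0.5;-0.2 -0.8 0.2 0 0.5;-0.2 -0.8 0 0 0.5;-0.2 -0.8 0 0 0.5;-0.2 -0.8 0 0 0.5;-0.2 -0.8 0 0 0.5'
python3 -m handwheel '-0.2 -0.8 0 0 0.5;-0.2 -0.8 0 0 0.5;-0.2 -0.8 0 0 0.5;-0.2 -0.8 0 0 0.5;0 0 0 0 0.5;0 0 0 0 0.5;0 0 0 0 0.5'
python3 - <<'E'
from h import *
q,e=camera("scene");p,d=camera("top");cv2.imwrite("pics/k4.png",np.hstack([cv2.resize(q[130:330,290:490,::-1],(400,400),interpolation=2),cv2.resize(p[160:360,120:320,::-1],(400,400),interpolation=2)]))
E
```

```text
clock: 21.6
eef_pos: [480.3, 318.8, 45.3]
eef_rot: [-3.142, 0.0, 1.404]
wrist_force: [0.2, -0.5, -0.1]
finger_gap: 45.9
finger_force: 0.0
clock: 22.6
eef_pos: [439.7, 157.5, 202.2]
eef_rot: [3.141, -0.0, 1.405]
wrist_force: [0.2, -0.3, 1.4]
finger_gap: 46.6
finger_force: 0.0
clock: 23.18
eef_pos: [408.6, 31.1, 201.9]
eef_rot: [3.141, -0.0, 1.404]
wrist_force: [-0.2, 0.2, -0.4]
finger_gap: 47.3
finger_force: 0.0
```

View pics/k4.png

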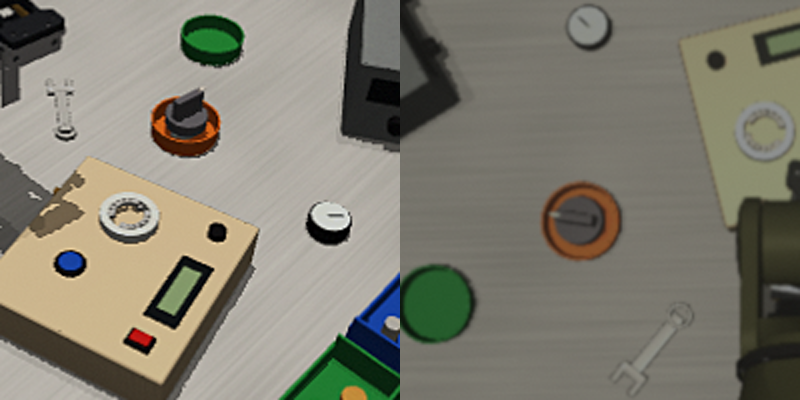

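The head stands upright in the orange cup, at (187,118) in the left crop and (577,220) in the right one. Nothing else has moved and the arm is clear.

```bash
python3 -c "
from cell import *;print(sign_off())"
```

```text
the job is handed in; nothing more can be done
None
```

The pressure head is off the console and standing upright in the orange cup; the button is latched down, nothing else looked moved in the last pictures, and the job was handed in at about 23 s (no verdict was returned).

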